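Lids on the kitchen canisters

TASK

Close the four white canisters: put each of the four wooden lids on the canister it fits in shape and size, right way up and fully seated with its plug down in the mouth, with the canisters left standing upright on the table. Do not push aside or knock over the salt shaker and the blue tumbler that stand among them.

Things in the scene. Friction and masses are not known exactly. Their poses are not given: they have to be found in the camera images.
- small_round_lid_centre (a point): Centre, 21.5 mm above the underside, of the small round loose wooden lid, 43 mm tall, right way up on the table. Plate 80 mm across, 6 mm thick; below it a plug 7 mm deep that enters the mouth with 8 mm play all round. A round knob 24 mm across and 30 mm tall stands in the middle, from 8.5 mm below to 21.5 mm above this point. z points up.
- large_round_lid_centre (a point): Centre, 21.5 mm above the underside, of the large round loose wooden lid, 43 mm tall, right way up on the table. Plate 116 mm across, 6 mm thick; below it a plug 7 mm deep that enters the mouth with 8 mm play all round. A round knob 24 mm across and 30 mm tall stands in the middle, from 8.5 mm below to 21.5 mm above this point. z points up.
- square_lid_centre (a point): Centre, 21.5 mm above the underside, of the square loose wooden lid, 43 mm tall, right way up on the table. Plate 94 x 94 mm, 6 mm thick; below it a plug 7 mm deep that enters the mouth with 8 mm play all round. A bar handle 40 mm long along the lid's x and 20 mm wide along its y and 30 mm tall stands in the middle, from 8.5 mm below to 21.5 mm above this point. z points up, x and y along its sides.
- oblong_lid_centre (a point): Centre, 21.5 mm above the underside, of the oblong (rectangular) loose wooden lid, 43 mm tall, right way up on the table. Plate 112 mm along its x by 74 mm along its y, 6 mm thick; below it a plug 7 mm deep that enters the mouth with 8 mm play all round. A bar handle 40 mm long along the lid's x and 20 mm wide along its y and 30 mm tall stands in the middle, from 8.5 mm below to 21.5 mm above this point. z points up, x and y along its sides.
- small_round: The small round open white ceramic canister, loose, standing on the table: 72 mm across outside, 65 mm tall, walls 5 mm thick. Origin at the centre of its underside, z up along its axis. With its lid fully on, the lid's centre point is 79.5 mm above this origin.
- large_round: The large round open white ceramic canister, loose, standing on the table: 108 mm across outside, 85 mm tall, walls 5 mm thick. Origin at the centre of its underside, z up along its axis. With its lid fully on, the lid's centre point is 99.5 mm above this origin.
- square: The square open white ceramic canister, loose, standing on the table: 86 x 86 mm outside, 75 mm tall, walls 5 mm thick. Origin at the centre of its underside, z up along its axis, x and y along its sides; the matching lid goes on with its sides along these (any quarter turn). With its lid fully on, the lid's centre point is 89.5 mm above this origin.
- oblong: The oblong (rectangular) open white ceramic canister, loose, standing on the table: 104 mm along its x by 66 mm along its y outside, 70 mm tall, walls 5 mm thick. Origin at the centre of its underside, z up along its axis, x and y along its sides; the matching lid goes on with its sides along these (either way round). With its lid fully on, the lid's centre point is 84.5 mm above this origin.
- shaker: White salt shaker with a steel cap, 42 mm across, 73 mm tall, loose, standing among the canisters and lids; not to be disturbed. Origin at the centre of its underside.
- tumbler: Blue ceramic tumbler, 56 mm across the rim and 75 mm tall, no handle, loose, standing among the canisters and lids; not to be disturbed. Origin at the centre of its underside.
Mind the look-alikes: they are no part of the job. Leave any pink or turquoise look-alike of the part that bears small_round_lid_centre alone.

How it is judged:
By the outcome, as a careful person would: the job done as asked, in the order asked, and still so for the second after the job is handed in, with the robot touching nothing.
It also fails if it takes over 120 s, if anything falls off the work surface, if the arm or the gripper's body presses on something with over 40 N, if the wrist force passes 120 N, or if a joint passes its speed limit or range.

ROBOT

A 6-joint arm with a two-finger parallel gripper is mounted at the origin on the work surface. World frame = base frame: x ahead of the robot, y to its left, z up, the work surface at z = 0. Lengths are in m, angles in rad, forces in N, time in s.
With the tool pointing down it reaches from about 0.35 to 0.775 m from the base axis. Payload 7.3 kg.
Tool frame: the origin (TCP) lies at the very end of the fingers, on their centre line; the grasp point (between the pads) lies 19 mm behind it (pinch_z is the distance from the TCP to the grasp point, in m); z points along the fingers, y is the line along which they close (so a half turn about z gives the same grasp; the last joint's range is limited). The gripper opens to 92 mm and grips with 3 to 60 N. Pads are 19 mm wide; open, the fingers measure 130 mm over their backs; the gripper's body (75 mm by 190 mm) begins 47 mm behind the grasp point.
Start: joints at [-1.447, 0.342, 1.524, -0, 1.275, -0.146], TCP at [0.14, -0.506, 0.227] pointing down, gripper open.
Joint ranges: [-2.53, 2.53], [-0.77, 2.02], [0.04, 2.7], [-1, 4.14], [0.28, 2.66], [-3.11, 3.11]. Speed limits (rad/s): [2.57, 2.57, 3.14, 3.14, 3.14, 3.14].

INTERFACE

Orientations are given as [roll, pitch, yaw] about the fixed x, y, z axes, in that order (R = Rz(yaw) Ry(pitch) Rx(roll)).
In Python, from cell import * gives the robot as it stands.
- The arm moves only by the tool arm_command, never from a script. Its arguments are lists of equal length, an entry for each row: "fingers": the gripper command: -1 is fully open, 1 is shut, values between are in proportion; "travel": the shift along the tool's x, y, z in m, a list of three; "dr": the turn, a rotation vector about the tool's x, y, z in degrees, a list of three. In form: {"fingers": [fingers, ...], "travel": [[x, y, z], ...], "dr": [[wx, wy, wz], ...]}. A call has 1 to 8 rows; each row is the pose to reach, as a shift and turn from the pose commanded when the call began, along the tool's axes at that moment; what a row does not reach only later rows make up. A row lasts 1/12 s, in which the tool goes at most 41.7 mm and 7.16 degrees, less where a joint would pass 70% of its speed; a pose out of reach is approached as far as the arm can. A call with a gripper value outside its range is refused whole. The fingers move at their own pace and stop on an object; "squeeze" is the grip in N (left out, the last holds). Time passes only in rows, so rows that repeat a pose let the fingers close. It gives the time, the measured TCP pose, the force, the opening and the grip force at its end, in the units of the state.
- observe(): the state, without advancing time (a new reading comes with each control period).
- read_camera(name): name is "side" or "top" or "wrist"; returns a dict with "color" (480x640x3 uint8, blue, green, red), "z_map" (480x640 float32, m along the optical axis (not along the pixel's ray), 0 where there is no reading), "fx", "fy", "cx", "cy" (pixels), "R" (3x3) and "t" (3): a world point X has camera coordinates R X + t. Camera axes: x right, y down, z forward; pixel columns grow to the right and rows downward; lengths in m; the calibration is good to about 2 mm. A picture is of the moment at which its call begins.
- hand_in(): hands the job in; it is judged then, once.
The state is a dict: "time": time; "qpos": joint angles; "qvel": joint speeds; "joint_efforts": joint torques, N m; "tool_pos": TCP position; "tool_rot": TCP orientation; "contact_force": force on the tool from outside, world axes, zero at the start; "torque": the same for the moment, N m; "opening": finger opening in m; "grip_force": force on a finger pad.
Only numpy, scipy, OpenCV 4.12 (cv2) and the standard library are available. Lean on these libraries where they do the work, as an engineer would, in place of code of your own. Each camera call takes 0.05 s, during which the arm holds its last target. There are 200 camera calls.

## Working session

There is one attempt and no reset: what is moved stays moved. The work goes in short steps, Python scripts to look and compute and a tool call to move; the robot and the scene stay as the last step left them, time stands still between calls to the robot, and variables do not carry over. Pictures are saved under pics/ and viewed, at most 14 in all, crops included, and the job is handed in when it is done.

Besides the shell and the picture viewer there is one more tool, called after "Request:" in YAML: its name, and indented under it one key for each argument. arm_command: Moves the arm, as the interface text tells. Its arguments: {"type":"object","properties":{"fingers":{"type":"array","items":{"type":"number"}},"travel":{"type":"array","items":{"type":"array","items":{"type":"number"}}},"dr":{"type":"array","items":{"type":"array","items":{"type":"number"}}},"squeeze":{"type":"number"}},"required":["fingers","travel","dr"]}

```bash
mkdir -p pics; ls
python3 - <<'E'
from cell import *
import cv2,numpy as np
s=observe();print({k:np.round(v,3).tolist() for k,v in s.items()})
for n in("top","side"):
    c=read_camera(n);cv2.imwrite(f"pics/{n}0.png",c["color"]);np.savez(f"{n}0.npz",**c)
    print(n,c["fx"],c["cx"],c["cy"],np.round(c["R"],3).tolist(),np.round(c["t"],3))
E
```

```text
pics
{'time': 0.0, 'qpos': [-1.447, 0.343, 1.525, 0.0, 1.275, -0.146], 'qvel': [0.001, 0.0, -0.0, 0.001, -0.0, 0.0], 'joint_efforts': [0.0, -43.124, -24.422, 0.072, 0.056, -0.0], 'tool_pos': [0.14, -0.506, 0.226], 'tool_rot': [-3.14, -0.0, 0.27], 'contact_force': [-0.118, 0.16, -0.019], 'torque': [-0.074, 0.028, -0.018], 'grip_force': 0.0, 'opening': 0.092}
top 585.9140195870855 317.21343790335004 245.17660374000153 [[0.02, -1.0, -0.003], [-0.995, -0.02, -0.093], [0.093, 0.005, -0.996]] [-0.019  0.569  1.438]
side 467.8986237909402 318.670550244046 247.155422935035 [[-0.935, -0.355, 0.003], [-0.245, 0.641, -0.727], [0.256, -0.68, -0.687]] [0.526 0.184 0.851]
```

View pics/top0.png

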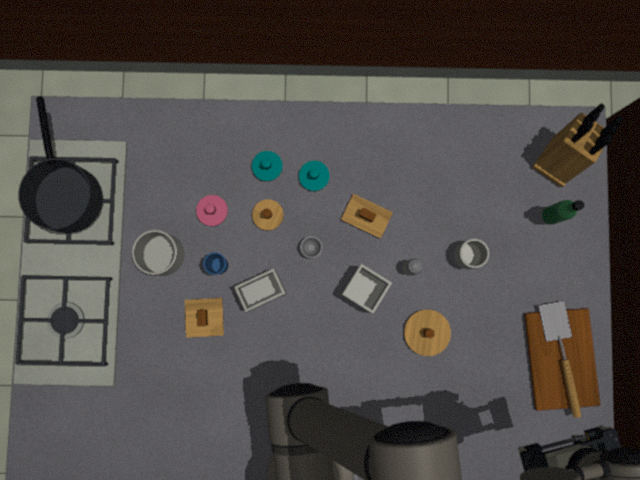

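View pics/side0.png

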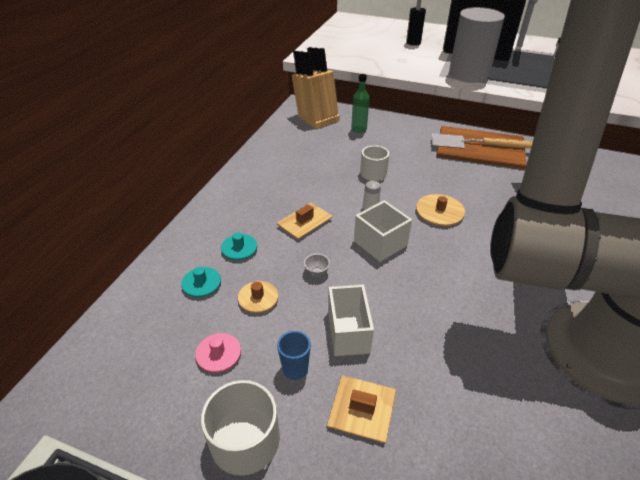

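The top view shows these things, with top-camera pixels:
- **Canisters:** large round (155,252), oblong (260,290), square (367,288), small round (469,254).
- **Wooden lids:** small round (267,214), square (204,318), oblong (367,215), large round (428,332).
- **Keep clear of:** shaker (414,267), tumbler (215,263), and a small grey bowl (310,247).
- **Small-lid look-alikes:** pink (211,210), turquoise (266,166) and turquoise (314,176). The one meant is the wooden one at (267,214).

```bash
cat > h.py <<'E'
import numpy as np,cv2
def world(c):
    v,u=np.mgrid[:480,:640];z=c["z_map"]
    P=np.stack([(u-c["cx"])/c["fx"]*z,(v-c["cy"])/c["fy"]*z,z],-1)
    return (P-c["t"])@c["R"]
def plane(c,u,v,h):
    d=np.stack([(u-c["cx"])/c["fx"],(v-c["cy"])/c["fy"],np.ones(np.shape(u))],-1)@c["R"]
    o=-c["R"].T@c["t"];return (o+d*((h-o[2])/d[...,2])[...,None])[...,:2]
def pix(c,X):
    p=c["R"]@X+c["t"];return c["fx"]*p[0]/p[2]+c["cx"],c["fy"]*p[1]/p[2]+c["cy"]
E
python3 - <<'E'
from h import *
T=np.load("top0.npz");S=np.load("side0.npz")
W=world(T);WS=world(S)
print("table z",np.median(W[340:380,330:390,2]),np.median(WS[250:300,420:460,2]))
it={"LR":(155,252,30,.085),"OB":(260,290,34,.07),"SQ":(367,288,32,.075),"SR":(469,254,25,.065),"shk":(414,267,14,.073),"tum":(215,263,20,.075),"bowl":(310,247,18,.03),
"lS":(267,214,24,.013),"lSQ":(204,318,28,.013),"lO":(367,215,32,.013),"lL":(428,332,32,.013)}
for k,(u,v,r,h) in it.items():
    def fit(P):
        P=(P*1000).astype(np.float32);(x,y),R=cv2.minEnclosingCircle(P);q=cv2.minAreaRect(P)
        return len(P),"circ",round(x),round(y),"d",round(2*R),"rect",np.round(q[0]),np.round(q[1]),round(q[2],1)
    w=W[v-r:v+r,u-r:u+r].reshape(-1,3)
    print(k,"zmax",round(np.percentile(w[:,2],99.5),3),*fit(w[abs(w[:,2]-h)<.005][:,:2]))
    c0=np.array([*np.median(w[abs(w[:,2]-h)<.005][:,:2],0)])
    ws=WS.reshape(-1,3);m=(abs(ws[:,2]-h)<.004)&(np.hypot(*(ws[:,:2]-c0).T)<.085)
    if k[0]=="l":
        hsv=cv2.cvtColor(S["color"],cv2.COLOR_BGR2HSV).reshape(-1,3);m&=hsv[:,1]>80
    if m.sum()>5:print("   side",*fit(ws[m][:,:2]))
    if k[0]=="l":
        hsv=cv2.cvtColor(T["color"],cv2.COLOR_BGR2HSV);m=np.zeros((480,640),bool);m[v-r:v+r,u-r:u+r]=1
        m&=(hsv[...,1]>90)&(hsv[...,0]<28);vv,uu=np.nonzero(m);print("   col",*fit(plane(T,uu,vv,.013)))
        kn=w[abs(w[:,2]-.043)<.006];print("   knob",*fit(kn[:,:2]), np.round(kn.mean(0),3))
E
```

```text
table z -0.0007885737698810943 -0.00196443673366935
LR zmax 0.09 276 circ 539 382 d 109 rect [539. 382.] [106. 106.] 65.5
   side 755 circ 539 385 d 109 rect [539. 385.] [106. 108.] 30.8
OB zmax 0.075 276 circ 481 142 d 159 rect [482. 142.] [129. 104.] 26.0
   side 446 circ 453 131 d 122 rect [454. 131.] [ 67. 107.] 26.6
SQ zmax 0.08 276 circ 461 -130 d 118 rect [ 462. -130.] [86. 86.] 59.1
   side 279 circ 463 -126 d 120 rect [ 463. -126.] [90. 89.] 58.8
SR zmax 0.07 175 circ 554 -390 d 73 rect [ 553. -390.] [70. 70.] 65.4
   side 90 circ 555 -386 d 75 rect [ 553. -386.] [68. 69.] 17.8
shk zmax 0.077 100 circ 519 -244 d 33 rect [ 519. -245.] [30. 31.] 19.1
   side 71 circ 502 -213 d 92 rect [ 502. -213.] [26. 92.] 32.6
tum zmax 0.081 95 circ 516 238 d 56 rect [515. 238.] [54. 54.] 12.8
   side 219 circ 516 242 d 57 rect [515. 241.] [54. 55.] 76.2
bowl zmax 0.035 104 circ 563 7 d 55 rect [563.   6.] [53. 52.] 0.9
   side 113 circ 563 9 d 56 rect [564.  10.] [52. 54.] 19.8
lS zmax 0.745 619 circ 637 126 d 122 rect [640. 132.] [ 82. 114.] 29.1
   side 767 circ 645 124 d 83 rect [645. 1
[... 332 characters left out ...]
[384. 272.] [94. 95.] 4.6
   knob 133 circ 383 270 d 41 rect [383. 270.] [39. 20.] 4.3 [0.383 0.271 0.042]
lO zmax 1.484 983 circ 661 -128 d 173 rect [ 650. -128.] [144. 140.] 86.1
   side 705 circ 648 -128 d 133 rect [ 647. -129.] [115.  76.] 65.0
   col 1287 circ 648 -131 d 130 rect [ 648. -131.] [112.  74.] 65.3
   knob 121 circ 649 -132 d 40 rect [ 647. -132.] [39. 20.] 64.6 [ 0.647 -0.132  0.043]
lL zmax 0.048 1422 circ 364 -305 d 168 rect [ 363. -288.] [134. 135.] 4.1
   side 960 circ 357 -282 d 119 rect [ 357. -282.] [114. 115.] 24.0
   col 1727 circ 358 -285 d 117 rect [ 358. -285.] [111. 115.] 1.2
   knob 74 circ 357 -286 d 24 rect [ 358. -285.] [21. 23.] 34.6 [ 0.357 -0.286  0.042]
```

Sizes, heights and reach all match the description, and the two cameras agree within 4 mm, so I'll use their average. Next I'll enlarge the small-lid group, refine the oblong canister and plan the moves.

```bash
cat >> h.py <<'E'
def plan(wps,start=None):
    """travel/dr for successive (x,y,z,yawdeg) from start or the present pose; tool pointing down"""
    if start is None:
        from cell import observe
        s=observe();start=[*s["tool_pos"],np.degrees(s["tool_rot"][2])]
        print("now",np.round(start,4),"t",round(s["time"],1))
    for w in wps:
        d=np.subtract(w,start);a=np.radians(start[3]);c,s_=np.cos(a),np.sin(a)
        tr=[c*d[0]+s_*d[1],s_*d[0]-c*d[1],-d[2]];y=(d[3]+180)%360-180
        print(w,"travel",np.round(tr,4),"drz",round(-y,1),"rows",round(max(np.linalg.norm(tr)/.0417,abs(y)/7.16),1));start=w
E
python3 - <<'E'
from h import *
T=np.load("top0.npz")
cv2.imwrite("pics/crop0.png",cv2.resize(T["color"][140:240,180:345],None,fx=4,fy=4,interpolation=cv2.INTER_CUBIC))
W=world(T).reshape(-1,3);m=(abs(W[:,2]-.07)<.006)&(np.hypot(W[:,0]-.454,W[:,1]-.131)<.07)
print(cv2.minAreaRect((W[m][:,:2]*1000).astype(np.float32)))
plan([(.3575,-.2835,.12,0),(.3575,-.2835,.018,0),(.3575,-.2835,.16,0),(.539,.3835,.16,0),(.539,.3835,.092,0)])
E
```

```text
((453.7540588378906, 128.34951782226562), (66.08578491210938, 104.23951721191406), 26.157901763916016)
now [ 0.1399 -0.5057  0.2261 15.4579] t 0.1
(0.3575, -0.2835, 0.12, 0) travel [ 0.2689 -0.1561  0.1061] drz 15.5 rows 7.9
(0.3575, -0.2835, 0.018, 0) travel [0.    0.    0.102] drz -0.0 rows 2.4
(0.3575, -0.2835, 0.16, 0) travel [ 0.     0.    -0.142] drz -0.0 rows 3.4
(0.539, 0.3835, 0.16, 0) travel [ 0.1815 -0.667  -0.    ] drz -0.0 rows 16.6
(0.539, 0.3835, 0.092, 0) travel [0.    0.    0.068] drz -0.0 rows 1.6
```

View pics/crop0.png

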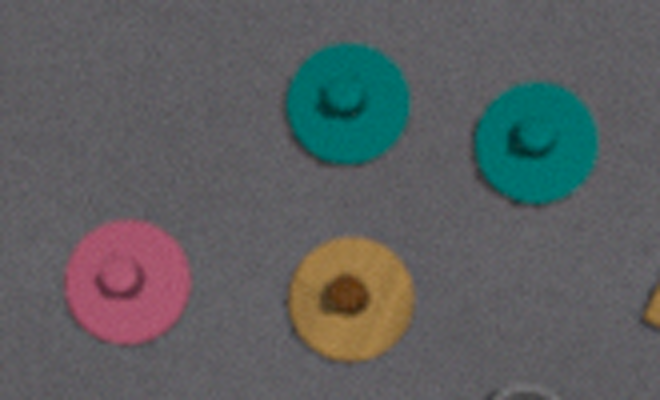

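The crop shows pink at (127,282), turquoise at (348,103) and (536,143), and the plain wooden small lid at (351,299). The wooden one is the lid to use. I'll start with the large lid.

Request:
arm_command:
  fingers: [-1,-1,-1,-1,-1,-1,-1,-1]
  travel:
    - [0.269,-0.156,0.106]
    - [0.269,-0.156,0.106]
    - [0.269,-0.156,0.106]
    - [0.269,-0.156,0.106]
    - [0.269,-0.156,0.106]
    - [0.269,-0.156,0.106]
    - [0.269,-0.156,0.106]
    - [0.269,-0.156,0.106]
  dr:
    - [0,0,15.5]
    - [0,0,15.5]
    - [0,0,15.5]
    - [0,0,15.5]
    - [0,0,15.5]
    - [0,0,15.5]
    - [0,0,15.5]
    - [0,0,15.5]
  squeeze: 25

```text
time: 0.77
tool_pos: [0.3585, -0.282, 0.12]
tool_rot: [-3.141, 0.0, -0.001]
contact_force: [-0.3, 0.1, -0.1]
opening: 0.0916
grip_force: 0.0
```

Request:
arm_command:
  fingers: [-1,-1,-1]
  travel:
    - [0,0,0]
    - [0,0,0]
    - [0,0,0]
  dr:
    - [0,0,0]
    - [0,0,0]
    - [0,0,0]

```text
time: 1.02
tool_pos: [0.3576, -0.2841, 0.1207]
tool_rot: [3.141, 0.0, 0.0]
contact_force: [-0.4, -0.6, 0.3]
opening: 0.0916
grip_force: 0.0
```

Run:
```python
from h import *
from cell import *
plan([(.3575,-.2835,.018,0)])
c=read_camera("wrist");cv2.imwrite("pics/w1.png",c["color"])
W=world(c);m=(abs(W[...,2]-.043)<.005);P=W[m];P=P[np.hypot(P[:,0]-.357,P[:,1]+.283)<.03]
print(len(P),P.mean(0) if len(P) else "", cv2.minEnclosingCircle((P[:,:2]*1000).astype(np.float32)) if len(P) else "")
```

```text
now [ 0.3576 -0.2841  0.1207  0.0173] t 1.0
(0.3575, -0.2835, 0.018, 0) travel [-1.000e-04 -6.000e-04  1.027e-01] drz 0.0 rows 2.5
776 [ 0.35811838 -0.28484388  0.04267728] ((357.2304382324219, -284.9571533203125), 11.907586097717285)
```

View pics/w1.png

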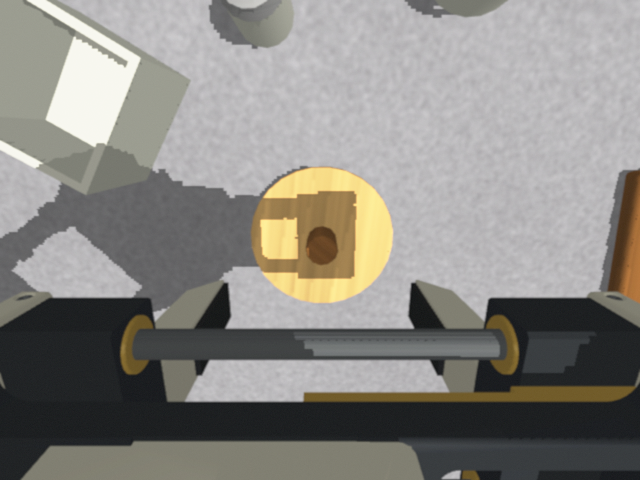

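The wrist picture shows the large lid's knob at (321,246), centred between the open fingers. It measures (0.357, -0.285), which agrees with the earlier estimate. Going down to grip.

Request:
arm_command:
  fingers: [-1,-1,-1,-1,1,1,1,1]
  travel:
    - [0,0.001,0.04]
    - [0,0.001,0.08]
    - [0,0.001,0.102]
    - [0,0.001,0.102]
    - [0,0.001,0.102]
    - [0,0.001,0.102]
    - [0,0.001,0.102]
    - [0,0.001,0.102]
  dr:
    - [0,0,0]
    - [0,0,0]
    - [0,0,0]
    - [0,0,0]
    - [0,0,0]
    - [0,0,0]
    - [0,0,0]
    - [0,0,0]

```text
time: 1.73
tool_pos: [0.3583, -0.2861, 0.0203]
tool_rot: [3.139, -0.002, -0.001]
contact_force: [-0.7, 0.5, -0.0]
opening: 0.0698
grip_force: 0.0
```

Request:
arm_command:
  fingers: [1,1,1,1,1,1]
  travel:
    - [0,0,0]
    - [0,0,0]
    - [0,0,0]
    - [0,0,0]
    - [0,0,0]
    - [0,0,0]
  dr:
    - [0,0,0]
    - [0,0,0]
    - [0,0,0]
    - [0,0,0]
    - [0,0,0]
    - [0,0,0]

```text
time: 2.23
tool_pos: [0.3577, -0.2849, 0.0187]
tool_rot: [3.142, 0.0, -0.001]
contact_force: [-0.5, 0.5, 0.5]
opening: 0.0298
grip_force: 0.0
```

Request:
arm_command:
  fingers: [1,1,1,1,1,1]
  travel:
    - [0,0,0]
    - [0,0,0]
    - [0,0,0]
    - [0,0,0]
    - [0,0,0]
    - [0,0,0]
  dr:
    - [0,0,0]
    - [0,0,0]
    - [0,0,0]
    - [0,0,0]
    - [0,0,0]
    - [0,0,0]

```text
time: 2.73
tool_pos: [0.3577, -0.285, 0.0187]
tool_rot: [3.141, -0.0, -0.001]
contact_force: [-0.4, -0.7, -1.4]
opening: 0.0233
grip_force: 25.0
```

Request:
arm_command:
  fingers: [1,1,1,1,1,1,1]
  travel:
    - [0,0,-0.015]
    - [0,0,-0.04]
    - [0,0,-0.07]
    - [0,0,-0.1]
    - [0,0,-0.13]
    - [0,0,-0.15]
    - [0,0,-0.15]
  dr:
    - [0,0,0]
    - [0,0,0]
    - [0,0,0]
    - [0,0,0]
    - [0,0,0]
    - [0,0,0]
    - [0,0,0]

```text
time: 3.32
tool_pos: [0.3591, -0.2864, 0.1726]
tool_rot: [3.136, -0.005, -0.001]
contact_force: [0.7, -0.8, -2.2]
opening: 0.0236
grip_force: 25.0
```

Request:
arm_command:
  fingers: [1,1,1,1,1,1,1,1]
  travel:
    - [0.004,-0.015,0]
    - [0.012,-0.045,0]
    - [0.02,-0.075,0]
    - [0.028,-0.105,0]
    - [0.036,-0.135,0]
    - [0.044,-0.165,0]
    - [0.052,-0.195,0]
    - [0.06,-0.225,0]
  dr:
    - [0,0,0]
    - [0,0,0]
    - [0,0,0]
    - [0,0,0]
    - [0,0,0]
    - [0,0,0]
    - [0,0,0]
    - [0,0,0]

```text
time: 3.98
tool_pos: [0.4171, -0.0583, 0.1675]
tool_rot: [-3.141, 0.002, -0.001]
contact_force: [0.7, -0.8, -1.6]
opening: 0.0235
grip_force: 25.0
```

Request:
arm_command:
  fingers: [1,1,1,1,1,1,1,1]
  travel:
    - [0.008,-0.03,0]
    - [0.016,-0.06,0]
    - [0.024,-0.09,0]
    - [0.032,-0.12,0]
    - [0.04,-0.15,0]
    - [0.048,-0.18,0]
    - [0.056,-0.21,0]
    - [0.064,-0.24,0]
  dr:
    - [0,0,0]
    - [0,0,0]
    - [0,0,0]
    - [0,0,0]
    - [0,0,0]
    - [0,0,0]
    - [0,0,0]
    - [0,0,0]

```text
time: 4.65
tool_pos: [0.4812, 0.1814, 0.1671]
tool_rot: [3.141, 0.003, -0.0]
contact_force: [0.3, -0.1, -1.6]
opening: 0.0237
grip_force: 25.0
```

Request:
arm_command:
  fingers: [1,1,1,1,1,1,1,1]
  travel:
    - [0.008,-0.03,0]
    - [0.016,-0.06,0]
    - [0.024,-0.09,0]
    - [0.032,-0.12,0]
    - [0.04,-0.15,0]
    - [0.048,-0.18,0]
    - [0.055,-0.2,0]
    - [0.057,-0.203,0]
  dr:
    - [0,0,0]
    - [0,0,0]
    - [0,0,0]
    - [0,0,0]
    - [0,0,0]
    - [0,0,0]
    - [0,0,0]
    - [0,0,0]

```text
time: 5.32
tool_pos: [0.5385, 0.3861, 0.166]
tool_rot: [3.141, 0.002, 0.002]
contact_force: [-1.1, -0.5, -2.1]
opening: 0.0233
grip_force: 25.0
```

Request:
arm_command:
  fingers: [1,1,1]
  travel:
    - [0,0,0]
    - [0,0,0]
    - [0,0,0]
  dr:
    - [0,0,0]
    - [0,0,0]
    - [0,0,0]

```text
time: 5.57
tool_pos: [0.5387, 0.3816, 0.1679]
tool_rot: [3.14, 0.002, -0.002]
contact_force: [-0.5, 0.1, -1.7]
opening: 0.0232
grip_force: 25.0
```

```bash
cat > chk.py <<'E'
import sys
from h import *
from cell import *
n=sys.argv[1];c=read_camera("wrist");cv2.imwrite(f"pics/{n}.png",c["color"])
s=observe();print(np.round(s["tool_pos"],4),np.degrees(s["tool_rot"]).round(1),round(s["opening"],4),s["time"])
W=world(c).reshape(-1,3)
x,y,h,r=map(float,sys.argv[2:6])
m=(abs(W[:,2]-h)<.004)&(np.hypot(W[:,0]-x,W[:,1]-y)<r);P=(W[m][:,:2]*1000).astype(np.float32)
print(len(P)); 
if len(P)>9:
    print(cv2.minEnclosingCircle(P),cv2.minAreaRect(P))
    H=cv2.convexHull(P)[:,0];A=np.c_[2*H,np.ones(len(H))];q=np.linalg.lstsq(A,(H**2).sum(1),rcond=None)[0];print("circ lsq",q[:2],2*np.sqrt(q[2]+q[0]**2+q[1]**2))
E
python3 chk.py w2 .539 .383 .085 .08
```

```text
[0.5389 0.3816 0.1683] [ 1.799e+02  1.000e-01 -1.000e-01] 0.0235 5.6167
654
((577.025146484375, 386.65924072265625), 37.49251937866211) ((584.7034912109375, 387.0658874511719), (15.378151893615723, 74.9848403930664), 3.0314104557037354)
circ lsq [539.47941256 384.69243448] 106.23914711836518
```

View pics/w2.png

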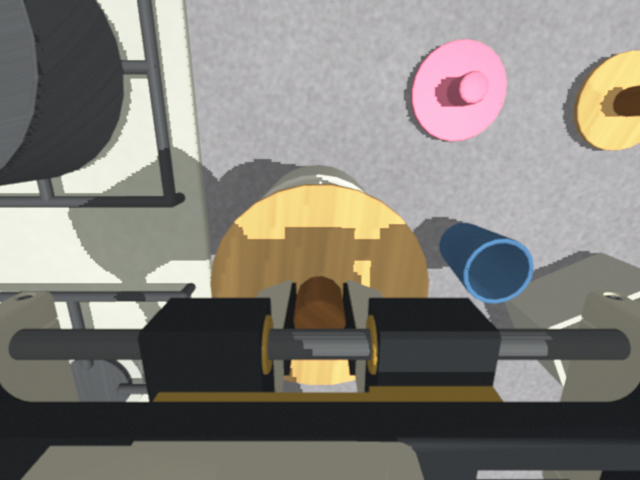

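The wrist picture shows the lid held level over the large canister, with the plate centre at about (320,285) and the rim arc showing evenly behind it. The tumbler at (497,270) is clear. Lowering and releasing.

Request:
arm_command:
  fingers: [1,1,1,1,1,1,1,1]
  travel:
    - [0,-0.002,0.02]
    - [0,-0.002,0.04]
    - [0,-0.002,0.05]
    - [0,-0.002,0.056]
    - [0,-0.002,0.061]
    - [0,-0.002,0.066]
    - [0,-0.002,0.07]
    - [0,-0.002,0.071]
  dr:
    - [0,0,0]
    - [0,0,0]
    - [0,0,0]
    - [0,0,0]
    - [0,0,0]
    - [0,0,0]
    - [0,0,0]
    - [0,0,0]

```text
time: 6.28
tool_pos: [0.5392, 0.3848, 0.0975]
tool_rot: [3.141, -0.0, -0.001]
contact_force: [-1.5, 0.9, -2.5]
opening: 0.0235
grip_force: 25.0
```

Request:
arm_command:
  fingers: [1,1]
  travel:
    - [0,0,0]
    - [0,0,0]
  dr:
    - [0,0,0]
    - [0,0,0]

```text
time: 6.45
tool_pos: [0.5394, 0.385, 0.0981]
tool_rot: [-3.141, -0.001, -0.001]
contact_force: [-0.9, -0.7, -1.8]
opening: 0.0237
grip_force: 25.0
```

Request:
arm_command:
  fingers: [-0.2,-0.2,-0.2,-0.2,-0.2]
  travel:
    - [0,0,0]
    - [0,0,0]
    - [0,0,0]
    - [0,0,0]
    - [0,0,0]
  dr:
    - [0,0,0]
    - [0,0,0]
    - [0,0,0]
    - [0,0,0]
    - [0,0,0]

```text
time: 6.87
tool_pos: [0.5393, 0.385, 0.098]
tool_rot: [-3.141, -0.001, -0.001]
contact_force: [-0.1, 0.5, 0.1]
opening: 0.052
grip_force: 0.0
```

Request:
arm_command:
  fingers: [-0.2,-0.2,-0.2,-0.2,-0.2,-0.2]
  travel:
    - [0,0,-0.01]
    - [0,0,-0.03]
    - [0,0,-0.06]
    - [0,0,-0.08]
    - [0,0,-0.08]
    - [0,0,-0.08]
  dr:
    - [0,0,0]
    - [0,0,0]
    - [0,0,0]
    - [0,0,0]
    - [0,0,0]
    - [0,0,0]

```text
time: 7.37
tool_pos: [0.5398, 0.3853, 0.1798]
tool_rot: [-3.14, -0.003, -0.001]
contact_force: [-0.1, -0.9, -0.1]
opening: 0.0549
grip_force: 0.0
```

```bash
python3 chk.py w3 .539 .383 .091 .08
python3 - <<'E'
from h import *
plan([(.3838,.2715,.12,4.5),(.3838,.2715,.0185,4.5),(.3838,.2715,.165,4.5),(.462,-.1285,.165,-31)])
E
```

```text
[0.539  0.3849 0.1781] [-180.   -0.   -0.] 0.0552 7.4167
15898
((538.6117553710938, 385.9659423828125), 58.03993225097656) ((538.9220581054688, 385.74151611328125), (115.22895812988281, 114.45657348632812), 38.7237663269043)
circ lsq [538.85490739 386.02133424] 115.22294293422324
now [ 0.539   0.3849  0.1781 -0.0402] t 7.4
(0.3838, 0.2715, 0.12, 4.5) travel [-0.1552  0.1135  0.0581] drz -4.5 rows 4.8
(0.3838, 0.2715, 0.0185, 4.5) travel [0.     0.     0.1015] drz -0.0 rows 2.4
(0.3838, 0.2715, 0.165, 4.5) travel [ 0.      0.     -0.1465] drz -0.0 rows 3.5
(0.462, -0.1285, 0.165, -31) travel [ 0.0466  0.4049 -0.    ] drz 35.5 rows 9.8
```

View pics/w3.png

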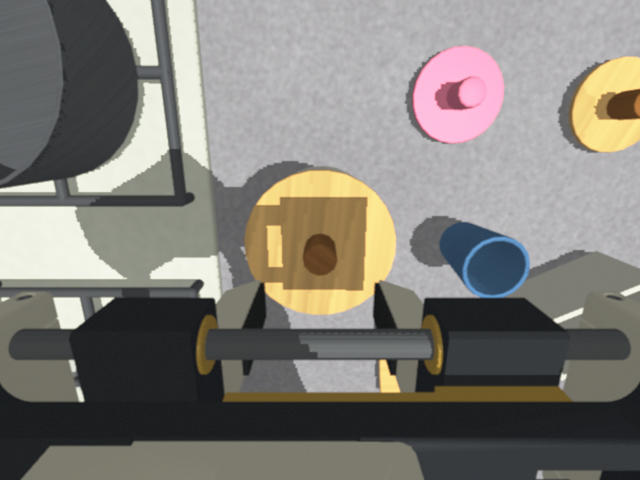

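The large lid lies flat on its canister, centred at (320,241). Its plate top reads about 0.091 m, as it should when seated. The square lid is next.

Request:
arm_command:
  fingers: [-0.2,-0.2,-0.2,-0.2,-0.2,-0.2,-0.2,-0.2]
  travel:
    - [-0.026,0.019,0.01]
    - [-0.052,0.038,0.02]
    - [-0.078,0.057,0.03]
    - [-0.104,0.076,0.04]
    - [-0.13,0.095,0.05]
    - [-0.155,0.1135,0.058]
    - [-0.155,0.1135,0.058]
    - [-0.155,0.1135,0.058]
  dr:
    - [0,0,-1]
    - [0,0,-2]
    - [0,0,-3]
    - [0,0,-4]
    - [0,0,-4.5]
    - [0,0,-4.5]
    - [0,0,-4.5]
    - [0,0,-4.5]

```text
time: 8.08
tool_pos: [0.3818, 0.2703, 0.1185]
tool_rot: [3.14, 0.004, 0.077]
contact_force: [-0.1, 0.2, 0.4]
opening: 0.055
grip_force: 0.0
```

```bash
python3 chk.py w4 .384 .272 .043 .035
python3 - <<'E'
from h import *
plan([(.3838,.2715,.0185,4.5)])
E
```

```text
[0.3838 0.2713 0.1193] [180.    0.    4.4] 0.0552 8.1333
1444
((383.2890319824219, 273.11761474609375), 21.335466384887695) ((383.3896179199219, 273.4925842285156), (39.88074493408203, 19.611385345458984), 4.945408344268799)
circ lsq [383.69210104 271.55947002] 39.037070851073146
now [0.3838 0.2713 0.1193 4.4403] t 8.1
(0.3838, 0.2715, 0.0185, 4.5) travel [ 0.     -0.0002  0.1008] drz -0.1 rows 2.4
```

Request:
arm_command:
  fingers: [-0.2,-0.2,-0.2,-0.2,1,1,1,1]
  travel:
    - [0,-0.0015,0.04]
    - [0,-0.0015,0.08]
    - [0,-0.0015,0.101]
    - [0,-0.0015,0.101]
    - [0,-0.0015,0.101]
    - [0,-0.0015,0.101]
    - [0,-0.0015,0.101]
    - [0,-0.0015,0.101]
  dr:
    - [0,0,0]
    - [0,0,0]
    - [0,0,0]
    - [0,0,0]
    - [0,0,0]
    - [0,0,0]
    - [0,0,0]
    - [0,0,0]

```text
time: 8.8
tool_pos: [0.3848, 0.2735, 0.0197]
tool_rot: [-3.141, -0.002, 0.078]
contact_force: [-0.4, 0.3, 0.0]
opening: 0.0328
grip_force: 0.0
```

Request:
arm_command:
  fingers: [1,1,1,1,1]
  travel:
    - [0,0,0]
    - [0,0,0]
    - [0,0,0]
    - [0,0,0]
    - [0,0,0]
  dr:
    - [0,0,0]
    - [0,0,0]
    - [0,0,0]
    - [0,0,0]
    - [0,0,0]

```text
time: 9.22
tool_pos: [0.3843, 0.2731, 0.0193]
tool_rot: [-3.141, -0.001, 0.078]
contact_force: [-0.4, -1.4, 5.8]
opening: 0.0201
grip_force: 25.0
```

Request:
arm_command:
  fingers: [1,1,1,1,1,1,1,1]
  travel:
    - [0,0,0]
    - [0,0,-0.015]
    - [0,0,-0.04]
    - [0,0,-0.07]
    - [0,0,-0.1]
    - [0,0,-0.13]
    - [0,0,-0.146]
    - [0,0,-0.146]
  dr:
    - [0,0,0]
    - [0,0,0]
    - [0,0,0]
    - [0,0,0]
    - [0,0,0]
    - [0,0,0]
    - [0,0,0]
    - [0,0,0]

```text
time: 9.88
tool_pos: [0.3856, 0.2739, 0.1681]
tool_rot: [-3.139, -0.007, 0.078]
contact_force: [1.3, 0.8, -1.7]
opening: 0.0198
grip_force: 25.0
```

Request:
arm_command:
  fingers: [1,1,1,1,1,1,1,1]
  travel:
    - [0.001,0.012,0]
    - [0.003,0.035,0]
    - [0.006,0.062,0]
    - [0.01,0.09,0]
    - [0.014,0.118,0]
    - [0.017,0.146,0]
    - [0.02,0.174,0]
    - [0.023,0.202,0]
  dr:
    - [0,0,2]
    - [0,0,6]
    - [0,0,11]
    - [0,0,16]
    - [0,0,21]
    - [0,0,26]
    - [0,0,31]
    - [0,0,35.5]

```text
time: 10.55
tool_pos: [0.4217, 0.0721, 0.1633]
tool_rot: [3.14, 0.002, -0.546]
contact_force: [1.0, -0.1, -1.6]
opening: 0.0199
grip_force: 25.0
```

```bash
python3 -c "
from h import *
plan([(.462,-.1285,.165,-31)])"
```

```text
now [  0.4217   0.0721   0.1633 -31.2888] t 10.6
(0.462, -0.1285, 0.165, -31) travel [ 0.1386  0.1505 -0.0017] drz -0.3 rows 4.9
```

Request:
arm_command:
  fingers: [1,1,1,1,1,1,1,1]
  travel:
    - [0.02,0.022,0]
    - [0.045,0.049,0]
    - [0.07,0.076,0]
    - [0.095,0.103,0]
    - [0.12,0.13,0]
    - [0.134,0.146,0]
    - [0.1385,0.1505,0]
    - [0.1385,0.1505,0]
  dr:
    - [0,0,0]
    - [0,0,0]
    - [0,0,0]
    - [0,0,0]
    - [0,0,0]
    - [0,0,0]
    - [0,0,0]
    - [0,0,0]

```text
time: 11.22
tool_pos: [0.4631, -0.128, 0.1632]
tool_rot: [3.141, 0.002, -0.545]
contact_force: [-1.1, 0.6, -1.5]
opening: 0.0201
grip_force: 25.0
```

Request:
arm_command:
  fingers: [1,1]
  travel:
    - [0,0,0]
    - [0,0,0]
  dr:
    - [0,0,0]
    - [0,0,0]

```text
time: 11.38
tool_pos: [0.463, -0.1254, 0.1641]
tool_rot: [-3.141, 0.002, -0.541]
contact_force: [0.0, 0.1, -1.3]
opening: 0.0196
grip_force: 25.0
```

```bash
python3 chk.py w5 .462 -.1285 .075 .075;  python3 -c "
from h import *
plan([(.462,-.1285,.165,-31)])"
```

```text
[ 0.4632 -0.1254  0.1644] [-1.80e+02  1.00e-01 -3.09e+01] 0.0203 11.4333
1055
((493.015625, -146.64035034179688), 43.28091049194336) ((492.5734558105469, -146.4800262451172), (86.01807403564453, 14.961360931396484), 59.132137298583984)
circ lsq [ 491.25534274 -146.15881413] 83.4913613036337
now [  0.4632  -0.1254   0.1644 -30.9475] t 11.4
(0.462, -0.1285, 0.165, -31) travel [ 0.0006  0.0032 -0.0006] drz 0.1 rows 0.1
```

View pics/w5.png

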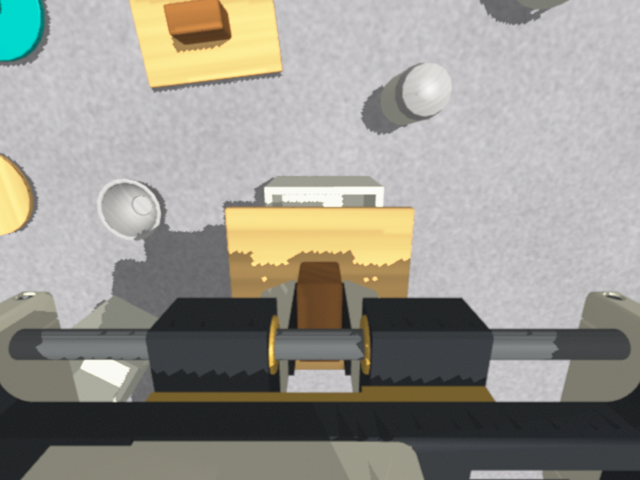

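The wrist picture shows the lid square to the rim strip at (325,192). The bowl (130,208), shaker (420,90) and oblong lid are all clear. The rim strip puts the canister centre at (0.462, -0.128) with an angle of -31°, as expected. Letting the arm settle, then lowering.

Request:
arm_command:
  fingers: [1,1,1,1,1,1]
  travel:
    - [0.001,0.002,0.02]
    - [0.001,0.002,0.035]
    - [0.001,0.002,0.05]
    - [0.001,0.002,0.05]
    - [0.001,0.002,0.05]
    - [0.001,0.002,0.05]
  dr:
    - [0,0,0]
    - [0,0,0]
    - [0,0,0]
    - [0,0,0]
    - [0,0,0]
    - [0,0,0]

```text
time: 11.93
tool_pos: [0.464, -0.1287, 0.1155]
tool_rot: [-3.141, -0.001, -0.541]
contact_force: [0.9, -0.4, -1.8]
opening: 0.02
grip_force: 25.0
```

```bash
python3 -c "
from h import *
plan([(.4629,-.1287,.0872,-31)])"
```

```text
now [  0.464   -0.1287   0.1155 -30.9797] t 11.9
(0.4629, -0.1287, 0.0872, -31) travel [-0.0009  0.0005  0.0283] drz 0.0 rows 0.7
```

Request:
arm_command:
  fingers: [1,1,1,1,1,1,1,1]
  travel:
    - [-0.001,0,0.006]
    - [-0.001,0,0.012]
    - [-0.001,0,0.018]
    - [-0.001,0,0.023]
    - [-0.001,0,0.027]
    - [-0.001,0,0.0285]
    - [-0.001,0,0.0285]
    - [-0.001,0,0.0285]
  dr:
    - [0,0,0]
    - [0,0,0]
    - [0,0,0]
    - [0,0,0]
    - [0,0,0]
    - [0,0,0]
    - [0,0,0]
    - [0,0,0]

```text
time: 12.6
tool_pos: [0.4624, -0.1287, 0.087]
tool_rot: [3.141, -0.0, -0.542]
contact_force: [-4.5, 2.4, 9.6]
opening: 0.0199
grip_force: 25.0
```

Request:
arm_command:
  fingers: [-0.2,-0.2,-0.2,-0.2,-0.2,-0.2]
  travel:
    - [0,0,0]
    - [0,0,0]
    - [0,0,0]
    - [0,0,0]
    - [0,0,0]
    - [0,0,0]
  dr:
    - [0,0,0]
    - [0,0,0]
    - [0,0,0]
    - [0,0,0]
    - [0,0,0]
    - [0,0,0]

```text
time: 13.1
tool_pos: [0.4626, -0.1287, 0.0861]
tool_rot: [3.142, 0.0, -0.542]
contact_force: [0.0, 0.5, -0.2]
opening: 0.0534
grip_force: 0.0
```

Request:
arm_command:
  fingers: [-0.2,-0.2,-0.2,-0.2,-0.2,-0.2]
  travel:
    - [0,0,-0.01]
    - [0,0,-0.03]
    - [0,0,-0.06]
    - [0,0,-0.08]
    - [0,0,-0.08]
    - [0,0,-0.08]
  dr:
    - [0,0,0]
    - [0,0,0]
    - [0,0,0]
    - [0,0,0]
    - [0,0,0]
    - [0,0,0]

```text
time: 13.6
tool_pos: [0.4631, -0.1289, 0.1671]
tool_rot: [-3.141, -0.003, -0.542]
contact_force: [0.8, 0.2, 0.2]
opening: 0.0549
grip_force: 0.0
```

```bash
python3 chk.py w6 .462 -.1285 .081 .08;  python3 -c "
from h import *
plan([(.648,-.1305,.12,65),(.648,-.1305,.0185,65)])"
```

```text
[ 0.4624 -0.1286  0.166 ] [180.  -0. -31.] 0.0551 13.65
12612
((462.58892822265625, -128.03750610351562), 64.0580825805664) ((460.7720642089844, -127.15776824951172), (94.29064178466797, 94.2663345336914), 58.95089340209961)
circ lsq [ 462.58834687 -128.65581939] 119.2406270201072
now [  0.4624  -0.1286   0.166  -31.0396] t 13.7
(0.648, -0.1305, 0.12, 65) travel [ 0.16   -0.0941  0.046 ] drz -96.0 rows 13.4
(0.648, -0.1305, 0.0185, 65) travel [0.     0.     0.1015] drz -0.0 rows 2.4
```

The square lid's plate sits flat at z = 0.081, centred and aligned, so it is seated. The oblong lid is next.

Request:
arm_command:
  fingers: [-0.2,-0.2,-0.2,-0.2,-0.2,-0.2,-0.2,-0.2]
  travel:
    - [0.02,-0.012,0]
    - [0.04,-0.024,0]
    - [0.06,-0.036,0]
    - [0.08,-0.048,0]
    - [0.1,-0.06,0.01]
    - [0.12,-0.072,0.02]
    - [0.14,-0.084,0.03]
    - [0.16,-0.094,0.046]
  dr:
    - [0,0,-6]
    - [0,0,-13]
    - [0,0,-20]
    - [0,0,-27]
    - [0,0,-34]
    - [0,0,-41]
    - [0,0,-48]
    - [0,0,-55]

```text
time: 14.32
tool_pos: [0.6491, -0.1302, 0.1187]
tool_rot: [-3.141, 0.001, 0.425]
contact_force: [0.2, -0.8, 1.3]
opening: 0.0554
grip_force: 0.0
```

Request:
arm_command:
  fingers: [-0.2,-0.2,-0.2,-0.2,-0.2,-0.2,-0.2,-0.2]
  travel:
    - [0,0,0]
    - [0,0,0]
    - [0,0,0]
    - [0,0,0]
    - [0,0,0]
    - [0,0,0]
    - [0,0,0]
    - [0,0,0]
  dr:
    - [0,0,-7]
    - [0,0,-14]
    - [0,0,-21]
    - [0,0,-28]
    - [0,0,-35]
    - [0,0,-41]
    - [0,0,-41]
    - [0,0,-41]

```text
time: 14.98
tool_pos: [0.6475, -0.1304, 0.1186]
tool_rot: [-3.139, 0.0, 1.13]
contact_force: [-0.7, 0.1, -0.9]
opening: 0.0548
grip_force: 0.0
```

```bash
python3 chk.py w7 .648 -.1305 .043 .03;  python3 -c "
from h import *
plan([(.648,-.1305,.0185,65)])"
```

```text
[ 0.6476 -0.1305  0.119 ] [-179.9    0.    64.8] 0.0553 15.0333
1417
((647.5882568359375, -129.88320922851562), 21.407413482666016) ((647.4974365234375, -129.83035278320312), (40.08770751953125, 19.489290237426758), 65.56832122802734)
circ lsq [ 646.67587046 -129.13447068] 39.025002935452285
now [ 0.6476 -0.1305  0.119  64.7593] t 15.0
(0.648, -0.1305, 0.0185, 65) travel [0.0002 0.0003 0.1005] drz -0.2 rows 2.4
```

Request:
arm_command:
  fingers: [-0.2,-0.2,-0.2,-0.2,1,1,1,1]
  travel:
    - [0,0,0.04]
    - [0,0,0.08]
    - [0,0,0.1]
    - [0,0,0.1]
    - [0,0,0.1]
    - [0,0,0.1]
    - [0,0,0.1]
    - [0,0,0.1]
  dr:
    - [0,0,-0.5]
    - [0,0,-0.5]
    - [0,0,-0.5]
    - [0,0,-0.5]
    - [0,0,-0.5]
    - [0,0,-0.5]
    - [0,0,-0.5]
    - [0,0,-0.5]

```text
time: 15.7
tool_pos: [0.6486, -0.1308, 0.0212]
tool_rot: [3.14, -0.0, 1.142]
contact_force: [-1.5, 0.5, 0.0]
opening: 0.0329
grip_force: 0.0
```

Request:
arm_command:
  fingers: [1,1,1,1,1,1]
  travel:
    - [0,0,0]
    - [0,0,0]
    - [0,0,0]
    - [0,0,0]
    - [0,0,0]
    - [0,0,0]
  dr:
    - [0,0,0]
    - [0,0,0]
    - [0,0,0]
    - [0,0,0]
    - [0,0,0]
    - [0,0,0]

```text
time: 16.2
tool_pos: [0.6484, -0.1307, 0.0208]
tool_rot: [3.141, 0.0, 1.142]
contact_force: [-1.7, 0.5, 5.1]
opening: 0.02
grip_force: 25.0
```

Request:
arm_command:
  fingers: [1,1,1,1,1,1,1,1]
  travel:
    - [0,0,0]
    - [0,0,-0.015]
    - [0,0,-0.04]
    - [0,0,-0.07]
    - [0,0,-0.1]
    - [0,0,-0.13]
    - [0,0,-0.146]
    - [0,0,-0.146]
  dr:
    - [0,0,0]
    - [0,0,0]
    - [0,0,0]
    - [0,0,0]
    - [0,0,0]
    - [0,0,0]
    - [0,0,0]
    - [0,0,0]

```text
time: 16.87
tool_pos: [0.65, -0.1312, 0.1704]
tool_rot: [3.134, -0.001, 1.142]
contact_force: [0.5, -0.1, -1.3]
opening: 0.0201
grip_force: 25.0
```

```bash
python3 -c "
from h import *
plan([(.551,0,.165,116.5),(.454,.1305,.165,116.5)])"
```

```text
now [ 0.65   -0.1312  0.1704 65.458 ] t 16.9
(0.551, 0, 0.165, 116.5) travel [ 0.0782 -0.1445  0.0054] drz -51.0 rows 7.1
(0.454, 0.1305, 0.165, 116.5) travel [ 0.1601 -0.0286 -0.    ] drz -0.0 rows 3.9
```

Request:
arm_command:
  fingers: [1,1,1,1,1,1,1,1]
  travel:
    - [0.006,-0.01,0]
    - [0.016,-0.03,0]
    - [0.027,-0.05,0]
    - [0.038,-0.07,0]
    - [0.049,-0.09,0]
    - [0.06,-0.11,0]
    - [0.07,-0.13,0]
    - [0.078,-0.1445,0]
  dr:
    - [0,0,-5]
    - [0,0,-12]
    - [0,0,-19]
    - [0,0,-26]
    - [0,0,-33]
    - [0,0,-40]
    - [0,0,-46]
    - [0,0,-51]

```text
time: 17.53
tool_pos: [0.5467, 0.0018, 0.164]
tool_rot: [-3.138, -0.003, 2.038]
contact_force: [0.4, -0.3, -1.7]
opening: 0.0199
grip_force: 25.0
```

Request:
arm_command:
  fingers: [1,1,1,1,1,1,1,1]
  travel:
    - [0.025,-0.0045,0]
    - [0.055,-0.01,0]
    - [0.085,-0.015,0]
    - [0.115,-0.021,0]
    - [0.14,-0.025,0]
    - [0.16,-0.0285,0]
    - [0.16,-0.0285,0]
    - [0.16,-0.0285,0]
  dr:
    - [0,0,0]
    - [0,0,0]
    - [0,0,0]
    - [0,0,0]
    - [0,0,0]
    - [0,0,0]
    - [0,0,0]
    - [0,0,0]

```text
time: 18.2
tool_pos: [0.451, 0.1314, 0.1649]
tool_rot: [-3.139, -0.001, 2.035]
contact_force: [0.7, 0.0, -1.3]
opening: 0.02
grip_force: 25.0
```

Request:
arm_command:
  fingers: [1,1,1,1]
  travel:
    - [0,0,0]
    - [0,0,0]
    - [0,0,0]
    - [0,0,0]
  dr:
    - [0,0,0]
    - [0,0,0]
    - [0,0,0]
    - [0,0,0]

```text
time: 18.53
tool_pos: [0.4526, 0.1302, 0.1659]
tool_rot: [-3.141, 0.0, 2.031]
contact_force: [-0.2, -0.0, -0.9]
opening: 0.0199
grip_force: 25.0
```

```bash
python3 chk.py w8 .454 .1305 .07 .075;  python3 -c "
from h import *
plan([(.454,.1305,.165,116.5)])"
```

```text
[0.4526 0.1303 0.166 ] [-180.     0.   116.4] 0.0193 18.5833
671
((431.9953918457031, 174.13015747070312), 33.078304290771484) ((431.9892272949219, 174.08404541015625), (65.98389434814453, 7.048217296600342), 26.244863510131836)
circ lsq [440.37427513 158.67393161] 69.33969435778582
now [  0.4526   0.1303   0.166  116.3997] t 18.6
(0.454, 0.1305, 0.165, 116.5) travel [-0.0005  0.0013  0.001 ] drz -0.1 rows 0.0
```

View pics/w8.png

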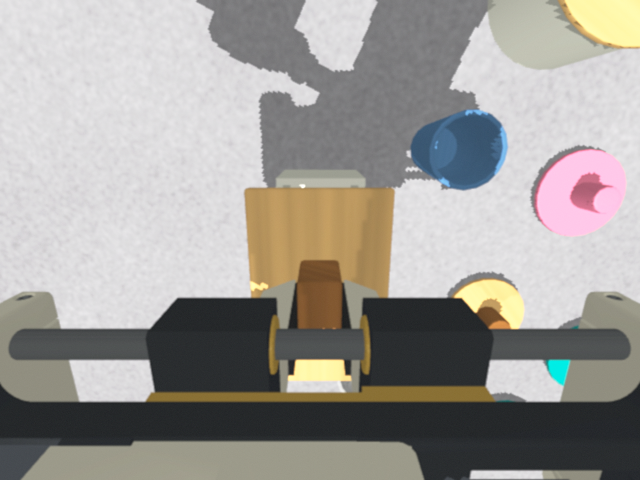

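The wrist picture shows the oblong lid aligned over the canister. The rim strip at (322,180) is centred on the plate, and the tumbler at (460,150) is clear. The canister centre measures (0.453, 0.131) at an angle of 116.2°.

Request:
arm_command:
  fingers: [1,1,1,1,1,1,1,1]
  travel:
    - [0,0.001,0.02]
    - [0,0.001,0.04]
    - [0,0.001,0.055]
    - [0,0.001,0.062]
    - [0,0.001,0.068]
    - [0,0.001,0.074]
    - [0,0.001,0.079]
    - [0,0.001,0.081]
  dr:
    - [0,0,0]
    - [0,0,0]
    - [0,0,0]
    - [0,0,0]
    - [0,0,0]
    - [0,0,0]
    - [0,0,0]
    - [0,0,0]

```text
time: 19.25
tool_pos: [0.4533, 0.1313, 0.0849]
tool_rot: [3.142, 0.0, 2.032]
contact_force: [0.6, 0.9, -1.7]
opening: 0.0197
grip_force: 25.0
```

Request:
arm_command:
  fingers: [1,1,-0.2,-0.2,-0.2,-0.2,-0.2,-0.2]
  travel:
    - [0,0,0]
    - [0,0,0]
    - [0,0,0]
    - [0,0,0]
    - [0,0,0]
    - [0,0,0]
    - [0,0,0]
    - [0,0,0]
  dr:
    - [0,0,0]
    - [0,0,0]
    - [0,0,0]
    - [0,0,0]
    - [0,0,0]
    - [0,0,0]
    - [0,0,0]
    - [0,0,0]

```text
time: 19.92
tool_pos: [0.4532, 0.1313, 0.0853]
tool_rot: [3.141, 0.0, 2.033]
contact_force: [0.8, 0.1, -1.0]
opening: 0.0534
grip_force: 0.0
```

Request:
arm_command:
  fingers: [-0.2,-0.2,-0.2,-0.2,-0.2,-0.2]
  travel:
    - [0,0,-0.01]
    - [0,0,-0.03]
    - [0,0,-0.06]
    - [0,0,-0.08]
    - [0,0,-0.08]
    - [0,0,-0.08]
  dr:
    - [0,0,0]
    - [0,0,0]
    - [0,0,0]
    - [0,0,0]
    - [0,0,0]
    - [0,0,0]

```text
time: 20.42
tool_pos: [0.4537, 0.1314, 0.166]
tool_rot: [3.139, 0.001, 2.033]
contact_force: [0.2, 0.1, -0.5]
opening: 0.0555
grip_force: 0.0
```

```bash
python3 chk.py w9 .454 .1305 .076 .08;  python3 -c "
from h import *
plan([(.645,.121,.15,60),(.645,.121,.0185,0)])"
```

```text
[0.4529 0.1313 0.1649] [-180.     0.   116.5] 0.0547 20.4667
11670
((453.3290710449219, 132.2730255126953), 66.18460845947266) ((453.4095458984375, 131.9676055908203), (74.21639251708984, 112.18258666992188), 26.534812927246094)
circ lsq [454.97550532 134.07853869] 122.68947044532935
now [  0.4529   0.1313   0.1649 116.4583] t 20.5
(0.645, 0.121, 0.15, 60) travel [-0.0948  0.1674  0.0149] drz 56.5 rows 7.9
(0.645, 0.121, 0.0185, 0) travel [0.     0.     0.1315] drz 60.0 rows 8.4
```

The oblong lid is flat at z = 0.076 and aligned, so it is seated. Last is the small wooden lid.

Request:
arm_command:
  fingers: [-0.2,-0.2,-0.2,-0.2,-0.2,-0.2,-0.2,-0.2]
  travel:
    - [-0.014,0.025,0]
    - [-0.028,0.05,0]
    - [-0.042,0.075,0]
    - [-0.056,0.1,0.01]
    - [-0.07,0.125,0.02]
    - [-0.084,0.15,0.03]
    - [-0.095,0.167,0.045]
    - [-0.095,0.167,0.045]
  dr:
    - [0,0,7]
    - [0,0,14]
    - [0,0,21]
    - [0,0,28]
    - [0,0,35]
    - [0,0,42]
    - [0,0,49]
    - [0,0,56]

```text
time: 21.13
tool_pos: [0.6458, 0.1195, 0.1139]
tool_rot: [-3.137, 0.004, 1.048]
contact_force: [-1.7, -0.9, -1.2]
opening: 0.0553
grip_force: 0.0
```

Request:
arm_command:
  fingers: [-0.2,-0.2,-0.2]
  travel:
    - [0,0,0]
    - [0,0,0]
    - [0,0,0]
  dr:
    - [0,0,0]
    - [0,0,0]
    - [0,0,0]

```text
time: 21.38
tool_pos: [0.6443, 0.1208, 0.1197]
tool_rot: [-3.141, 0.001, 1.059]
contact_force: [-0.3, -0.4, 0.2]
opening: 0.0553
grip_force: 0.0
```

```bash
python3 chk.py w10 .645 .121 .043 .03;  python3 -c "
from h import *
plan([(.645,.121,.0185,60)])"
```

```text
[0.6445 0.1209 0.1203] [-180.     0.    60.6] 0.0552 21.4333
770
((645.7546997070312, 121.77848052978516), 11.830806732177734) ((645.8724975585938, 121.80926513671875), (22.517452239990234, 23.082727432250977), 51.00905227661133)
circ lsq [645.79040061 121.86090572] 23.121403344067698
now [ 0.6445  0.1209  0.1203 60.6416] t 21.4
(0.645, 0.121, 0.0185, 60) travel [0.0004 0.0003 0.1018] drz 0.6 rows 2.4
```

View pics/w10.png

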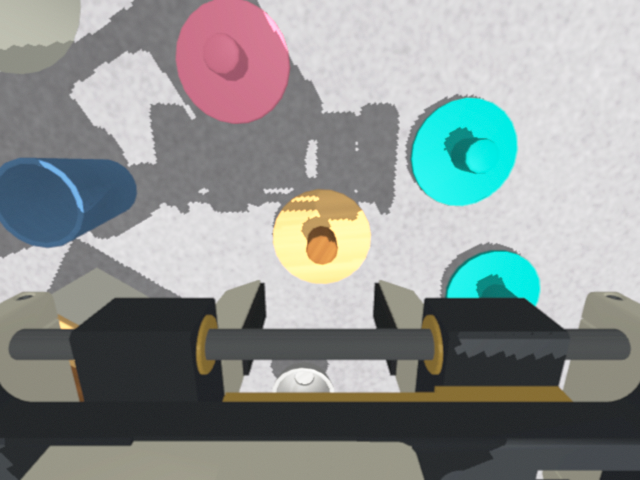

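The picture shows the wooden small lid at (322,237), centred between the fingers. The pink (233,60) and turquoise (465,150) and (493,285) lids are clear of them.

Request:
arm_command:
  fingers: [-0.2,-0.2,-0.2,-0.2,1,1,1,1]
  travel:
    - [0.0015,0.001,0.04]
    - [0.0015,0.001,0.08]
    - [0.0015,0.001,0.1015]
    - [0.0015,0.001,0.1015]
    - [0.0015,0.001,0.1015]
    - [0.0015,0.001,0.1015]
    - [0.0015,0.001,0.1015]
    - [0.0015,0.001,0.1015]
  dr:
    - [0,0,0]
    - [0,0,0]
    - [0,0,0]
    - [0,0,0]
    - [0,0,0]
    - [0,0,0]
    - [0,0,0]
    - [0,0,0]

```text
time: 22.1
tool_pos: [0.6472, 0.1216, 0.02]
tool_rot: [3.14, -0.001, 1.056]
contact_force: [0.2, -0.3, 0.9]
opening: 0.033
grip_force: 0.0
```

Request:
arm_command:
  fingers: [1,1,1,1,1,1]
  travel:
    - [0,0,0]
    - [0,0,0]
    - [0,0,0]
    - [0,0,0]
    - [0,0,0]
    - [0,0,0]
  dr:
    - [0,0,0]
    - [0,0,0]
    - [0,0,0]
    - [0,0,0]
    - [0,0,0]
    - [0,0,0]

```text
time: 22.6
tool_pos: [0.647, 0.1215, 0.0195]
tool_rot: [3.141, -0.0, 1.055]
contact_force: [-1.6, 0.2, 5.4]
opening: 0.0233
grip_force: 25.0
```

Request:
arm_command:
  fingers: [1,1,1,1,1,1,1,1]
  travel:
    - [0,0,0]
    - [0,0,-0.015]
    - [0,0,-0.04]
    - [0,0,-0.07]
    - [0,0,-0.1]
    - [0,0,-0.13]
    - [0,0,-0.15]
    - [0,0,-0.15]
  dr:
    - [0,0,0]
    - [0,0,0]
    - [0,0,0]
    - [0,0,0]
    - [0,0,0]
    - [0,0,0]
    - [0,0,0]
    - [0,0,0]

```text
time: 23.27
tool_pos: [0.6489, 0.1217, 0.1739]
tool_rot: [3.134, -0.005, 1.055]
contact_force: [1.4, -0.2, -1.2]
opening: 0.023
grip_force: 25.0
```

```bash
python3 -c "
from h import *
plan([(.554,-.388,.165,60)])"
```

```text
now [ 0.6489  0.1217  0.1739 60.4662] t 23.3
(0.554, -0.388, 0.165, 60) travel [-0.4903  0.1686  0.0089] drz 0.5 rows 12.4
```

Request:
arm_command:
  fingers: [1,1,1,1,1,1,1,1]
  travel:
    - [-0.014,0.005,0]
    - [-0.042,0.0145,0]
    - [-0.074,0.0255,0]
    - [-0.106,0.0365,0]
    - [-0.138,0.0475,0]
    - [-0.17,0.0585,0]
    - [-0.202,0.0695,0]
    - [-0.234,0.0805,0]
  dr:
    - [0,0,0]
    - [0,0,0]
    - [0,0,0]
    - [0,0,0]
    - [0,0,0]
    - [0,0,0]
    - [0,0,0]
    - [0,0,0]

```text
time: 23.93
tool_pos: [0.5992, -0.1238, 0.1662]
tool_rot: [-3.138, 0.001, 1.055]
contact_force: [1.2, 0.2, -1.3]
opening: 0.0234
grip_force: 25.0
```

Request:
arm_command:
  fingers: [1,1,1,1,1,1,1,1]
  travel:
    - [-0.036,0.0125,0]
    - [-0.072,0.025,0]
    - [-0.108,0.037,0]
    - [-0.144,0.0495,0]
    - [-0.18,0.062,0]
    - [-0.216,0.0745,0]
    - [-0.244,0.084,0]
    - [-0.256,0.088,0]
  dr:
    - [0,0,0]
    - [0,0,0]
    - [0,0,0]
    - [0,0,0]
    - [0,0,0]
    - [0,0,0]
    - [0,0,0]
    - [0,0,0]

```text
time: 24.6
tool_pos: [0.5485, -0.3923, 0.1657]
tool_rot: [-3.138, 0.001, 1.051]
contact_force: [0.2, 0.5, -1.4]
opening: 0.0232
grip_force: 25.0
```

Request:
arm_command:
  fingers: [1,1,1,1,1,1]
  travel:
    - [0,0,0]
    - [0,0,0]
    - [0,0,0]
    - [0,0,0]
    - [0,0,0]
    - [0,0,0]
  dr:
    - [0,0,0]
    - [0,0,0]
    - [0,0,0]
    - [0,0,0]
    - [0,0,0]
    - [0,0,0]

```text
time: 25.1
tool_pos: [0.5522, -0.3867, 0.1689]
tool_rot: [3.141, 0.0, 1.057]
contact_force: [-0.2, 0.2, -1.6]
opening: 0.0232
grip_force: 25.0
```

```bash
python3 chk.py w11 .554 -.388 .065 .06;  python3 -c "
from h import *
plan([(.554,-.3885,.0775,60)])"
```

```text
[ 0.5521 -0.387   0.1689] [180.    0.   60.5] 0.0233 25.15
733
((557.8446655273438, -382.4735107421875), 34.627689361572266) ((565.500244140625, -371.0296630859375), (29.055578231811523, 69.23853302001953), 56.21828842163086)
circ lsq [ 553.84604107 -388.27192035] 70.86376555229764
now [ 0.5521 -0.387   0.1689 60.5395] t 25.1
(0.554, -0.3885, 0.0775, 60) travel [-0.0004  0.0024  0.0914] drz 0.5 rows 2.2
```

View pics/w11.png

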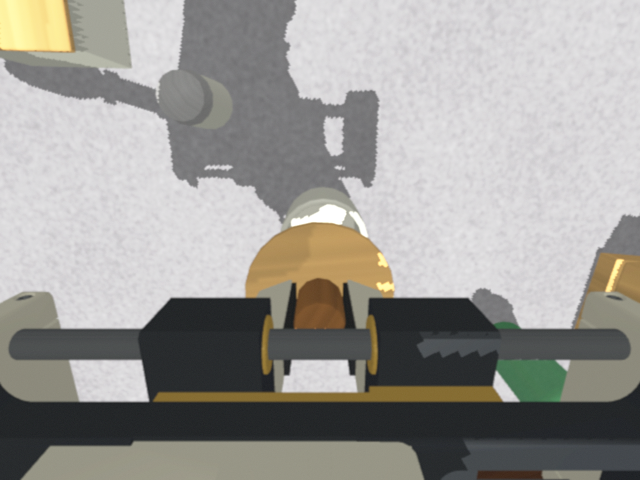

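The lid is held over the small canister, with the rim arc at (325,212) and the shaker at (205,98) clear. A green bottle stands at (530,360), so I'll check that the gripper body clears it before lowering.

```bash
python3 -c "
from h import *
T=np.load('top0.npz');S=np.load('side0.npz')
a=np.radians(60.5)
for c in(T,S):
    W=world(c).reshape(-1,3);W=W[(W[:,2]>.1)&(W[:,2]<.45)&(W[:,1]<-.3)&(W[:,0]>.45)]
    d=W[:,:2]-[.554,-.388];x=abs(d@[np.cos(a),np.sin(a)]);y=abs(d@[np.sin(a),-np.cos(a)])
    g=np.hypot(np.maximum(x-.0375,0),np.maximum(y-.095,0));i=g.argmin();print(g[i],W[i],len(W))
"
```

```text
0.11412716800564604 [ 0.65210625 -0.57639835  0.1037842 ] 2682
0.10681599181741915 [ 0.65229244 -0.56865386  0.10159616] 12850
```

Request:
arm_command:
  fingers: [1,1,1,1,1,1,1,1]
  travel:
    - [0,0.002,0.025]
    - [0,0.002,0.05]
    - [0,0.002,0.064]
    - [0,0.002,0.071]
    - [0,0.002,0.077]
    - [0,0.002,0.083]
    - [0,0.002,0.088]
    - [0,0.002,0.09]
  dr:
    - [0,0,0]
    - [0,0,0]
    - [0,0,0]
    - [0,0,0]
    - [0,0,0]
    - [0,0,0]
    - [0,0,0]
    - [0,0,0]

```text
time: 25.82
tool_pos: [0.5535, -0.389, 0.0787]
tool_rot: [3.141, 0.0, 1.055]
contact_force: [-1.1, 0.4, -1.3]
opening: 0.0228
grip_force: 25.0
```

Request:
arm_command:
  fingers: [1,1,-0.2,-0.2,-0.2,-0.2,-0.2,-0.2]
  travel:
    - [0,0,0]
    - [0,0,0]
    - [0,0,0]
    - [0,0,0]
    - [0,0,0]
    - [0,0,0]
    - [0,0,0]
    - [0,0,0]
  dr:
    - [0,0,0]
    - [0,0,0]
    - [0,0,0]
    - [0,0,0]
    - [0,0,0]
    - [0,0,0]
    - [0,0,0]
    - [0,0,0]

```text
time: 26.48
tool_pos: [0.5534, -0.3889, 0.0788]
tool_rot: [3.141, 0.0, 1.055]
contact_force: [0.4, -0.8, -0.6]
opening: 0.0544
grip_force: 0.0
```

Request:
arm_command:
  fingers: [-0.2,-0.2,-0.2,-0.2,-0.2,-0.2,-0.2]
  travel:
    - [0,0,-0.01]
    - [0,0,-0.03]
    - [0,0,-0.06]
    - [0,0,-0.09]
    - [0,0,-0.1]
    - [0,0,-0.1]
    - [0,0,-0.1]
  dr:
    - [0,0,0]
    - [0,0,0]
    - [0,0,0]
    - [0,0,0]
    - [0,0,0]
    - [0,0,0]
    - [0,0,0]

```text
time: 27.07
tool_pos: [0.5534, -0.3888, 0.179]
tool_rot: [3.141, 0.0, 1.055]
contact_force: [0.9, -0.5, -0.5]
opening: 0.055
grip_force: 0.0
```

```bash
python3 chk.py w12 .554 -.388 .071 .06
python3 - <<'E'
from h import *
from cell import *
for n in("top","side"):
    c=read_camera(n);cv2.imwrite(f"pics/{n}1.png",c["color"]);W=world(c).reshape(-1,3)
    for k,x,y,h,r in(("LR",.539,.384,.091,.07),("SQ",.462,-.128,.081,.075),("OB",.453,.131,.076,.075),("SR",.554,-.388,.071,.05),("shk",.519,-.243,.073,.03),("tum",.516,.24,.075,.04)):
        P=W[(np.hypot(W[:,0]-x,W[:,1]-y)<r)&(abs(W[:,2]-h)<.007)]
        if len(P)>9:
            q=cv2.minAreaRect((P[:,:2]*1000).astype(np.float32));print(n,k,np.round(q[0]),np.round(q[1]),"z-h mm",np.round((np.percentile(P[:,2],[10,50,90])-h)*1000,1))
E
```

```text
[ 0.5528 -0.3884  0.1775] [-179.9   -0.    60.5] 0.0553 27.1167
6115
((552.57177734375, -389.3277893066406), 39.91238021850586) ((552.5751342773438, -389.007568359375), (78.93187713623047, 78.50190734863281), 88.08155822753906)
circ lsq [ 552.6241833  -389.15156377] 79.15969655063878
top LR [540. 384.] [116. 113.] z-h mm [-4.3 -0.6  3. ]
top SQ [ 461. -129.] [94. 94.] z-h mm [-4.2 -0.7  3. ]
top OB [453. 130.] [ 74. 113.] z-h mm [-4.3 -0.7  3. ]
top SR [ 565. -375.] [38. 79.] z-h mm [-3.9 -0.5  3.6]
top shk [ 519. -246.] [34. 31.] z-h mm [-6.2 -3.   1.1]
top tum [515. 238.] [54. 53.] z-h mm [-5.3 -1.8  2.1]
side LR [539. 387.] [115. 116.] z-h mm [-3.1 -1.6 -0.3]
side SQ [ 461. -126.] [97. 97.] z-h mm [-4.  -2.1 -0.3]
side OB [454. 133.] [ 74. 115.] z-h mm [-3.5 -1.9 -0.3]
side SR [ 551. -386.] [78. 77.] z-h mm [-4.6 -2.3 -0.1]
side shk [ 519. -243.] [30. 35.] z-h mm [-6.2 -4.  -1.7]
side tum [515. 242.] [55. 56.] z-h mm [-5.5 -2.4 -0.7]
```

View pics/side1.png

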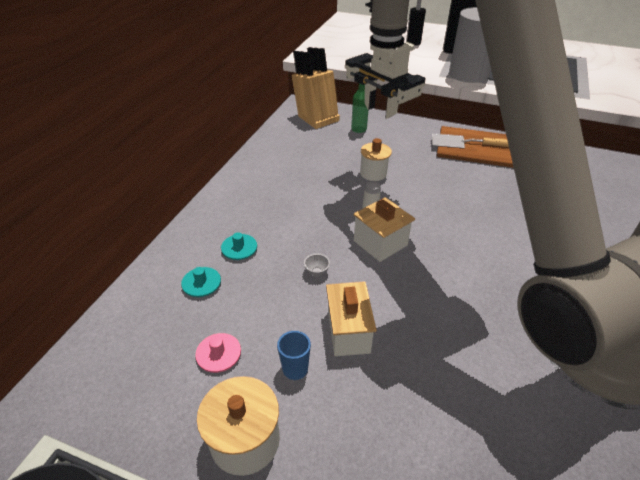

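The side view shows all four lids on flat: large (238,412), oblong (351,305), square (385,215), small (376,150). Their heights and positions match the seated values, and the shaker (372,190) and tumbler (294,352) have not moved. The gripper is touching nothing, so I'm handing in.

```bash
python3 -c "
from cell import *
print(hand_in())"
```

```text
the job is handed in; nothing more can be done
None
```

All four wooden lids are seated right way up on their matching canisters, checked in the final camera views; the canisters are upright, the shaker and tumbler did not move, and the job was handed in at about 27 s.

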